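Slide the vial-box tray home in the freezer rack and latch it

ROBOT

A 6-joint arm with a two-finger parallel gripper is mounted at the origin on the work surface. World frame = base frame: x ahead of the robot, y to its left, z up, the work surface at z = 0. Lengths are in mm, angles in rad, forces in N, time in s.
With the tool pointing down it reaches from about 350 to 775 mm from the base axis. Payload 7.3 kg.
Tool frame: the origin (TCP) lies between the finger pads; the fingertips stand 14 mm ahead of it and the grasp point (between the pads) lies 5 mm behind it; z points along the fingers, y is the line along which they close (so a half turn about z gives the same grasp; the last joint's range is limited). The gripper opens to 92 mm and grips with 3 to 60 N. Pads are 19 mm wide; open, the fingers measure 130 mm over their backs; the gripper's body (75 mm by 190 mm) begins 47 mm behind the grasp point.
Start: joints at [0.963, 0.342, 1.524, -0, 1.275, -0.146], TCP at [233.908, 470.033, 240.741] pointing down, gripper open.
Joint ranges: [-2.53, 2.53], [-0.77, 2.02], [0.04, 2.7], [-1, 4.14], [0.28, 2.66], [-3.11, 3.11]. Speed limits (rad/s): [2.57, 2.57, 3.14, 3.14, 3.14, 3.14].

INTERFACE

Orientations are given as [roll, pitch, yaw] about the fixed x, y, z axes, in that order (R = Rz(yaw) Ry(pitch) Rx(roll)).
In Python, from plant import get_obs, cams, close_job gives the robot as it stands. The module is installed in compiled form; this text tells all that it offers.
- The arm moves only by the shell command python3 -m creep 'ROWS'. ROWS is JSON, a list of rows, each an object of numbers: "hand": the opening, from 0 (shut) to 1 (fully open); "tx", "ty", "tz": the shift along the tool's x, y, z in m; "spin": the turn about the tool's z in degrees. In form: [{"hand": .., "tx": .., "ty": .., "tz": .., "spin": ..}, ...]. A call has 1 to 5 rows; each row shifts and turns the commanded pose from where the row before left it, along the tool's axes as they then stand; what a row does not reach is not made up. A row lasts 1/8 s, in which the tool goes at most 62.5 mm and 10.7 degrees, less where a joint would pass 70% of its speed; a pose out of reach is approached as far as the arm can. A call is refused whole if a number of a shift passes 0.0625 or a number of a turn 10.7, either way. A call with a gripper value outside its range is refused whole. The fingers move at their own pace and stop on an object; the grip force is fixed at half the most. Time passes only in rows, so rows that do not move let the fingers close. It gives the time, the measured TCP pose, the force, the opening and the grip force at its end, in the units of the state.
- get_obs(): the state, without advancing time (a new reading comes with each control period).
- cams.capture(name): name is "scene" or "side" or "wrist"; returns a dict with "color" (400x640x3 uint8, red, green, blue), "K" (3x3 intrinsics, pixels), "R" (3x3) and "t" (3): a world point X has camera coordinates R X + t. Camera axes: x right, y down, z forward; pixel columns grow to the right and rows downward; lengths in mm; the calibration is good to about 2 mm. A picture is of the moment at which its call begins. There is no depth.
- close_job(): hands the job in; it is judged then, once.
The state is a dict: "time": time; "joint_positions": joint angles; "dq": joint speeds; "tau": joint torques, N m; "tool_pos": TCP position; "tcp_rot": TCP orientation; "contact_force": force on the tool from outside, world axes, zero at the start; "moment": the same for the moment, N m; "grip_width": finger opening in mm; "finger_force": force on a finger pad.
Only numpy, scipy, OpenCV 4.12 (cv2) and the standard library are available. Lean on these libraries where they do the work, as an engineer would, in place of code of your own. Each camera call takes 0.05 s, during which the arm holds its last target. There are 200 camera calls.

TASK

With the latch left open, push the tray that carries the green vial box along its rails with a fingertip until you feel it drop into the locating notches. Then push the red latch arm round behind it until it is fully closed, and take your hand away. Do not lift or tip the tray, and leave the bottle, the vial and the yellow dish where they are.

Things in the scene. Friction and masses are not known exactly. Their poses are not given: they have to be found in the camera images.
- rack: Fixed runner on the work surface: base plate 380 x 190 x 6 mm, two steel rails (tops 20 mm up) and two blue side guides (34 mm high, 155 mm apart inside) along its x. Origin: centre of the underside; +x is the way to slide the tray, z up. The rails run past the notches without an end stop. Between the rails (|y| under 38 mm) all is free above 6 mm. Bystanders stand clear of both pushes.
- tray: Loose tray, about 0.6 kg: white board 170 x 150 x 8 mm on four black feet 10 mm high, with a green vial box 130 x 130 x 45 mm fixed on it (top 64 mm above the origin). Origin: centre, at foot soles; axes as the rack's. Its origin is 20 mm above the work surface on the rails, 12 mm when seated. Starts 70 to 130 mm short; slides with a few newtons; 5 N is enough; a hard shove can tip it.
- tray_lip (a point): Middle of the rear face of the orange push lip (100 mm wide, 18 mm high, along the board's rear edge): 85 mm behind the tray's origin and 26 mm above it. The lip spans 17 to 35 mm above the origin and sticks out 22 mm behind the green box.
- seat (a point): Where the tray's origin lies when seated: on the rack's centre line, 60 mm ahead (+x) of the rack's origin, 12 mm above the work surface. Four yellow-floored notches, 8 mm deep and 22 mm long, take the 16 mm long feet (3 mm play each way); all four feet reach their own notch together, so the tray drops level by 8 mm and the notch walls then stop it.
- latch_pivot (a point): Upright pivot axis of the red latch, 42 mm behind the rack's origin (-x) and 100 mm to its +y side; the point is at the underside of the latch arm, 38 mm above the work surface.
- latch_peg (a point): Upright red peg, 12 mm diameter, on the latch arm, 80 mm from the pivot; it stands out of the arm from 50 to 90 mm above the work surface, the point 72 mm. The arm is a bar 12 mm wide, 38 to 50 mm above the work surface, from the pivot to 14 mm past the peg.
- latch (a joint): Angle in rad, growing counter-clockwise from above: 0 = wide open (arm points back, splayed 0.35 outwards), 0.35 = straight along the rack's -x, 1.92 = closed against its stop (arm along the rack's -y, across behind the tray, about 11 mm behind a seated lip). Starts 0 to 0.3; turns with about 0.5 N at the peg and stays where left. A tray that is not home stands in its way.
- bottle: Bystander: closed bottle, 56 mm diameter, 150 mm high, standing; origin at the centre of its underside.
- vial: Bystander: small amber vial with a lilac cap, 18 mm diameter, 46 mm high, standing; origin at the centre of its underside.
- dish: Bystander: small yellow open dish 90 x 70 x 25 mm; origin at the centre of its underside.
Mind the look-alikes: they are no part of the job. There is more than one size of the tray; the one meant has the size given above.

How it is judged (in metres and radians):
On the way, in this order (a step that is already met when the one before it is completed fails the run):
1. the tray has dropped into the notches while the latch is still open (z of tray in the frame of rack below 0.0145 m and x of tray in the frame of rack between 0.053 and 0.067 m and value of joint latch below 1 rad), for 0.2 s.
2. the latch is closed behind the seated tray (value of joint latch above 1.75 rad and z of tray in the frame of rack below 0.0145 m), for 0.2 s.
At the end, for the whole second after the job is handed in: The tray lies level (0.03 rad) and at rest, dropped into the notches (origin under 14.5 mm above the work surface, within 7 mm of the seat along the rails and 6 mm across), and the latch is closed (above 1.75 of 1.92 rad) (all of step 2 and z of tray in the frame of rack above 0.009 m and x of tray in the frame of rack between 0.053 and 0.067 m and y of tray in the frame of rack between -0.006 and 0.006 m and angle between tray's own z axis and vertical below 0.03 rad and linear speed of tray below 0.02 m/s); the robot touches nothing.
It fails at once if the tray is lifted off its rails (z of tray in the frame of rack above 0.03 m).
It fails at once if the tray is tipped (angle between tray's own z axis and vertical above 0.2 rad).
It fails at once if the bottle is disturbed (distance of bottle from where it was at the start of the episode above 0.02 m or angle between bottle's own z axis and vertical above 0.5 rad).
It fails at once if the vial is disturbed (distance of vial from where it was at the start of the episode above 0.02 m or angle between vial's own z axis and vertical above 0.5 rad).
It fails at once if the dish is disturbed (distance of dish from where it was at the start of the episode above 0.02 m or angle between dish's own z axis and vertical above 0.5 rad).
It also fails if it takes over 51 s, if anything falls off the work surface, if the arm or the gripper's body presses on something with over 40 N, if the wrist force passes 120 N, or if a joint passes its speed limit or range.

## Working session

There is one attempt and no reset: what is moved stays moved. The work goes in short steps, Python scripts to look and compute and a shell command to move; the robot and the scene stay as the last step left them, time stands still between calls to the robot, and variables do not carry over. Pictures are saved under pics/ and viewed, at most 10 in all, crops included, and the job is handed in when it is done.

```bash
mkdir -p pics
python3 - <<'E'
from plant import get_obs, cams
import cv2,pickle
o=get_obs();print(o)
for n in("scene","side"):
    c=cams.capture(n);cv2.imwrite(f"pics/{n}0.png",c["color"][:,:,::-1]);pickle.dump(c,open(f"{n}0.pkl","wb"))
    print(n,c["K"],c["R"],c["t"])
E
```

```text
{'time': 0.0, 'joint_positions': array([ 9.63012279e-01,  3.42713796e-01,  1.52503772e+00, -1.73167017e-05,
        1.27543480e+00, -1.46011076e-01]), 'dq': array([ 6.83164150e-04, -2.40087249e-03,  5.22888866e-05,  1.72339848e-04,
       -1.79376697e-04,  2.08572667e-03]), 'tau': array([-9.16392273e-04, -4.31242132e+01, -2.44215381e+01,  7.18252128e-02,
        5.59131510e-02, -1.86590946e-04]), 'tool_pos': array([233.66117397, 469.68066835, 240.04237492]), 'tcp_rot': array([-3.14001354e+00, -2.15483675e-04,  2.67982456e+00]), 'contact_force': array([0.12987382, 0.93550889, 0.19465462]), 'moment': array([-0.02628095, -0.00306834, -0.01709646]), 'finger_force': 0.0, 'grip_width': 91.73725793989023}
scene [[514.2746214    0.         329.59822529]
 [  0.         514.2746214  194.65234995]
 [  0.           0.           1.        ]] [[ 0.81874584  0.57414112 -0.00414929]
 [ 0.35604136 -0.51337072 -0.78082332]
 [-0.4504329   0.63781853 -0.62473813]] [-524.15553204 -161.00357621 1351.60556756]
side [[435.72007175   0.         319.43884517]
 [  0.         435.72007175 198.72778614]
 [  0.           0.           1.        ]] [[-0.95020189 -0.31087652  0.02172932]
 [-0.18473679  0.50575283 -0.84266624]
 [ 0.25097549 -0.80471726 -0.53799762]] [581.79456509 169.25371605 896.23480632]
```

View pics/scene0.png

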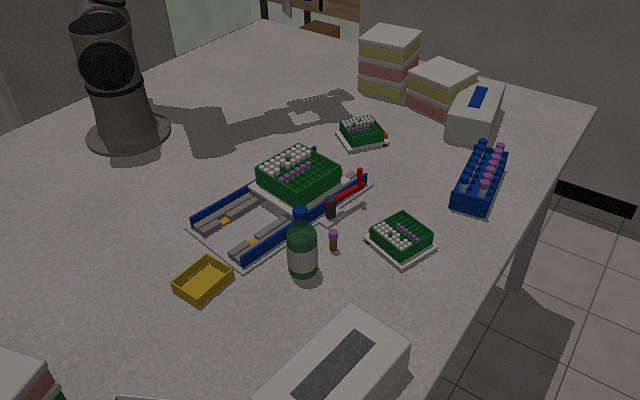

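View pics/side0.png

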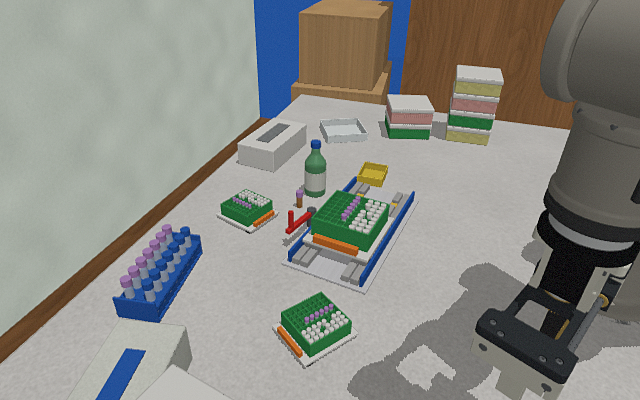

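The scene picture shows the rack in the middle, with corners near (185,228), (240,268) and (373,185), the big tray on it at (298,178) and the latch peg at (360,178). The side picture shows the lip at (335,243) and the peg at (291,222). Next I zoom in on both for edges.

Run:
```python
import cv2,numpy as np
a=cv2.imread("pics/scene0.png")[135:285,175:385];b=cv2.imread("pics/side0.png")[150:300,260:440]
cv2.imwrite("pics/za.png",cv2.resize(a,None,fx=3.8,fy=3.8,interpolation=cv2.INTER_CUBIC))
cv2.imwrite("pics/zb.png",cv2.resize(b,None,fx=4,fy=4,interpolation=cv2.INTER_CUBIC))
```

```text
(no output)
```

View pics/za.png

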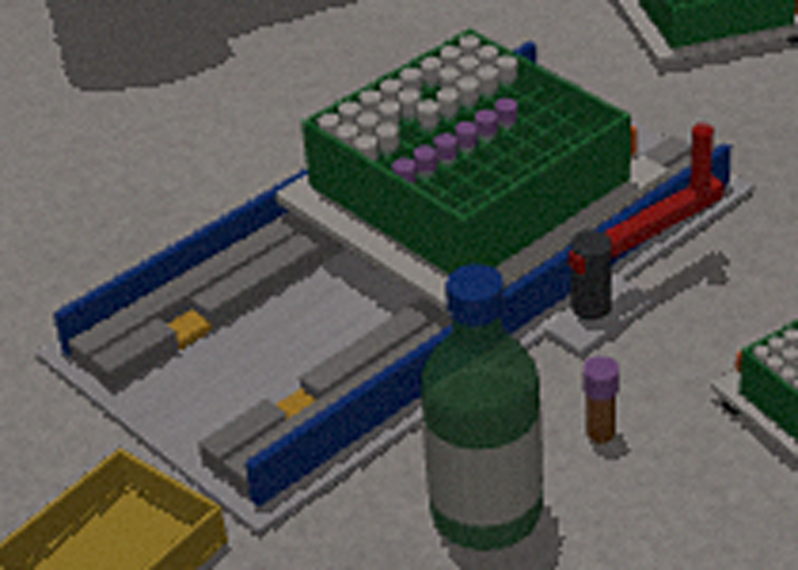

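View pics/zb.png

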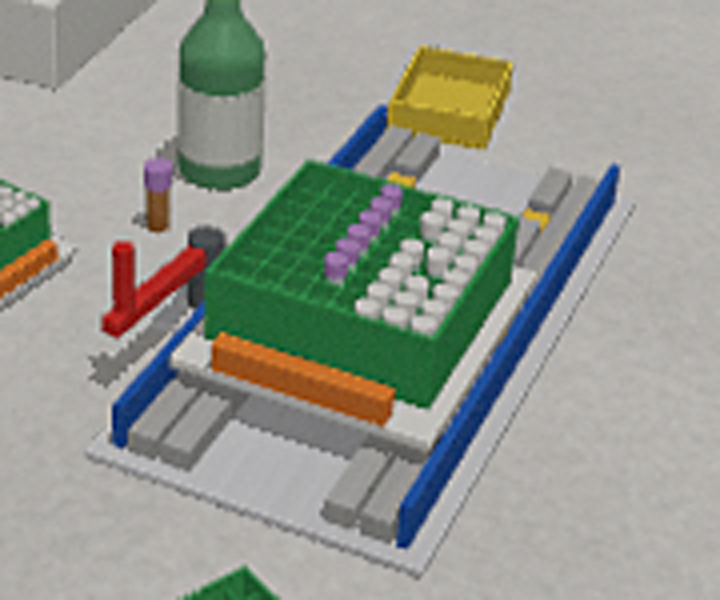

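```bash
cat > h.py <<'E'
import numpy as np
def ray(c,uv,z):
    d=c["R"].T@np.linalg.inv(c["K"])@[uv[0],uv[1],1]; o=-c["R"].T@c["t"]
    return o+d*(z-o[2])/d[2]
E
python3 - <<'E'
import pickle,numpy as np
from h import ray
np.set_printoptions(precision=1,suppress=True)
S=pickle.load(open("scene0.pkl","rb"));D=pickle.load(open("side0.pkl","rb"))
fa=lambda p,z:ray(S,(p[0]/3.8+175,p[1]/3.8+135),z)[:2]
fb=lambda p,z:ray(D,(p[0]/4+260,p[1]/4+150),z)[:2]
# plate corners: (x,y) signs
P=[([190,-95],fa((38,355),6)),([190,95],fa((262,527),6)),([-190,95],fa((752,190),6)),
   ([-190,95],fb((88,450),6)),([-190,-95],fb((420,568),6)),([190,-95],fb((635,205),6))]
l=np.array([p[0] for p in P],float);w=np.array([p[1] for p in P]);print(w)
lm,wm=l.mean(0),w.mean(0)
zl=(l-lm)@[1,1j];zw=(w-wm)@[1,1j];th=np.angle((zl.conj()*zw).sum())
R=np.array([[np.cos(th),-np.sin(th)],[np.sin(th),np.cos(th)]]);o=wm-R@lm
print("th",th,"o",o,"res",w-(l@R.T+o))
r=lambda x:(x-o)@R
print("box",[r(fa(p,84)) for p in((470,30),(305,122),(630,115),(465,218))],[r(fb(p,84)) for p in((310,162),(205,268),(435,345),(518,218))])
print("lip",[r(fb(p,55)) for p in((213,347),(392,400))])
print("peg",[r(fa((703,128),90)),r(fb((122,245),90))])
print("bystanders",r(fa((480,550),0)),r(fb((220,175),0)),r(fb((157,228),0)))
for n,x in dict(seat=(60,0),pivot=(-42,100)).items():print(n,o+R@np.array(x))
np.savez("rack.npz",R=R,o=o,th=th)
E
```

```text
[[ 403.3 -177.7]
 [ 587.2 -201.4]
 [ 643.5  166.1]
 [ 638.5  173. ]
 [ 454.   199.4]
 [ 396.7 -166.9]]
th -1.718635793206768 o [520.5  -1.2] res [[ 4.7 -2.6]
 [ 0.7  1.8]
 [ 1.  -6.6]
 [-4.   0.3]
 [-0.5 -1.2]
 [-1.9  8.3]]
box [array([-108.3,  -62.3]), array([ 19.3, -61.6]), array([-109.2,   65.6]), array([17.8, 65.5])] [array([11.9, 59. ]), array([-112.4,   63.1]), array([-117.2,  -68.6]), array([ 13.2, -67.5])]
lip [array([-137.3,   45.1]), array([-133.4,  -54.3])]
peg [array([-121.2,  108.7]), array([-122.1,  107.9])]
bystanders [121.8 179.7] [ 94.9 158.7] [ 19.3 164.8]
seat [511.7 -60.6]
pivot [625.6  25.6]
```

Rack pose is found: origin at about (520,-1), yaw -1.719. The tray is at rack x ≈ -48 and the latch at ≈ 0.25 rad. A spin of +72° puts tool x along rack -x and tool y along rack +y. I close the hand and spin first.

```bash
python3 -m creep '[{"hand":0,"tx":0,"ty":0,"tz":0,"spin":10.5},{"hand":0,"tx":0,"ty":0,"tz":0,"spin":10.5},{"hand":0,"tx":0,"ty":0,"tz":0,"spin":10.5},{"hand":0,"tx":0,"ty":0,"tz":0,"spin":10.5}]'
python3 -m creep '[{"hand":0,"tx":0,"ty":0,"tz":0,"spin":10},{"hand":0,"tx":0,"ty":0,"tz":0,"spin":10},{"hand":0,"tx":0,"ty":0,"tz":0,"spin":10},{"hand":0,"tx":0,"ty":0,"tz":0,"spin":0}]'
cat >> h.py <<'E'
def where():
    from plant import get_obs
    o=get_obs();k=np.load("rack.npz");p=(o["tool_pos"][:2]-k["o"])@k["R"]
    print("t",o["time"],"rack xy",p.round(1),"z",o["tool_pos"][2].round(1),"F rack",(o["contact_force"][:2]@k["R"]).round(1),o["contact_force"][2].round(1),"yaw err deg",np.degrees(o["tcp_rot"][2]-k["th"]-np.pi).round(2),"w",o["grip_width"])
E
python3 -c "import h;h.where()"
```

```text
time: 0.6
tool_pos: [233.8, 469.8, 240.3]
tcp_rot: [-3.141, 0.001, 1.941]
contact_force: [-0.4, 0.1, -0.0]
grip_width: 56.2
finger_force: 0.0
time: 1.1
tool_pos: [233.8, 469.9, 240.4]
tcp_rot: [-3.141, 0.001, 1.425]
contact_force: [0.1, 0.1, 1.4]
grip_width: 16.2
finger_force: 0.0
t 1.1 rack xy [-423.7 -353. ] z 240.4 F rack [-0.1  0. ] 1.4 yaw err deg 0.1 w 16.200462784564678
```

```bash
python3 -m creep '[{"hand":0,"tx":-0.026,"ty":0.035,"tz":0,"spin":0},{"hand":0,"tx":-0.026,"ty":0.035,"tz":0,"spin":0},{"hand":0,"tx":-0.026,"ty":0.035,"tz":0,"spin":0},{"hand":0,"tx":-0.026,"ty":0.035,"tz":0,"spin":0},{"hand":0,"tx":-0.026,"ty":0.035,"tz":0,"spin":0}]'
python3 -m creep '[{"hand":0,"tx":-0.026,"ty":0.035,"tz":0,"spin":0},{"hand":0,"tx":-0.026,"ty":0.035,"tz":0,"spin":0},{"hand":0,"tx":-0.026,"ty":0.035,"tz":0,"spin":0},{"hand":0,"tx":-0.026,"ty":0.035,"tz":0.03,"spin":0},{"hand":0,"tx":-0.02,"ty":0.035,"tz":0.03,"spin":0}]'
python3 -c "import h;h.where()"
```

```text
time: 1.72
tool_pos: [388.7, 314.6, 240.6]
tcp_rot: [-3.141, -0.0, 1.428]
contact_force: [0.4, 0.8, 1.0]
grip_width: 0.5
finger_force: 0.0
time: 2.35
tool_pos: [543.8, 166.0, 180.2]
tcp_rot: [3.141, -0.0, 1.427]
contact_force: [0.3, 0.1, 0.2]
grip_width: 0.2
finger_force: 0.0
t 2.35 rack xy [-168.8   -1.7] z 180.2 F rack [-0.1  0.3] 0.2 yaw err deg 0.23 w 0.23251826886340018
```

```bash
python3 -m creep '[{"hand":0,"tx":0,"ty":0.002,"tz":0.035,"spin":0},{"hand":0,"tx":0,"ty":0,"tz":0.035,"spin":0},{"hand":0,"tx":0,"ty":0,"tz":0.035,"spin":0},{"hand":0,"tx":0,"ty":0,"tz":0.021,"spin":0},{"hand":0,"tx":0,"ty":0,"tz":0,"spin":0}]'
python3 - <<'E'
import h,cv2;from plant import cams
h.where()
c=cams.capture("side")["color"][:,:,::-1];cv2.imwrite("pics/s1.png",cv2.resize(c[130:330,230:470],None,fx=3,fy=3,interpolation=cv2.INTER_CUBIC))
E
```

```text
time: 2.98
tool_pos: [543.5, 166.8, 53.0]
tcp_rot: [-3.138, 0.001, 1.426]
contact_force: [0.4, 0.6, 0.0]
grip_width: 0.4
finger_force: 0.0
t 2.975 rack xy [-169.6   -2. ] z 53.0 F rack [-0.6  0.3] 0.0 yaw err deg 0.19 w 0.4118423956899603
```

View pics/s1.png

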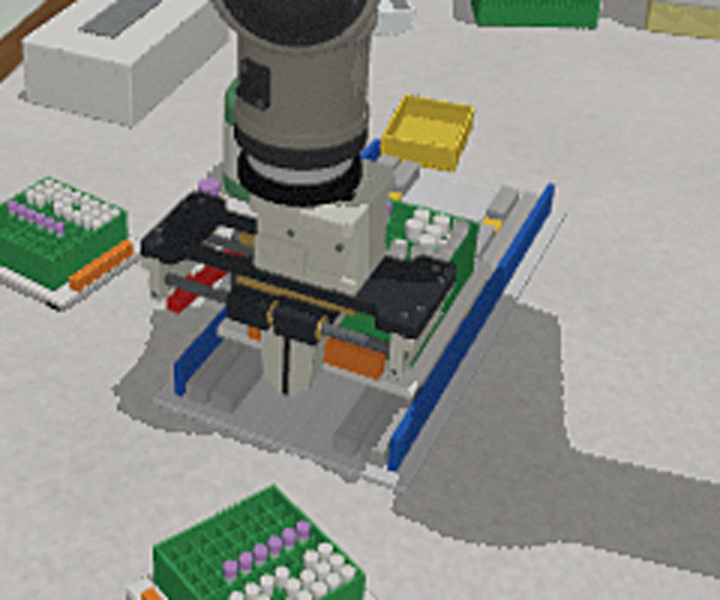

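The picture shows the closed fingers at crop (290,370), behind the middle of the orange lip at (330,350), with the latch at (200,285) clear. Start pushing.

```bash
python3 -m creep '[{"hand":0,"tx":-0.01,"ty":0.001,"tz":0,"spin":0},{"hand":0,"tx":-0.006,"ty":0.001,"tz":0,"spin":0},{"hand":0,"tx":-0.004,"ty":0,"tz":0,"spin":0},{"hand":0,"tx":-0.004,"ty":0,"tz":0,"spin":0},{"hand":0,"tx":-0.004,"ty":0,"tz":0,"spin":0}]' | tail -3
python3 -c "import h;h.where()"
python3 -m creep '[{"hand":0,"tx":-0.004,"ty":0,"tz":0,"spin":0},{"hand":0,"tx":-0.004,"ty":0,"tz":0,"spin":0},{"hand":0,"tx":-0.004,"ty":0,"tz":0,"spin":0},{"hand":0,"tx":-0.004,"ty":0,"tz":0,"spin":0},{"hand":0,"tx":-0.004,"ty":0,"tz":0,"spin":0}]' | tail -3
python3 -c "import h;h.where()"
```

```text
contact_force: [0.6, 4.2, 1.9]
grip_width: 0.6
finger_force: 2.2
t 3.65 rack xy [-142.4    1.5] z 55.1 F rack [-4.2  0. ] 1.9 yaw err deg 0.0 w 0.5591864827458908
contact_force: [0.7, 5.6, 2.6]
grip_width: 0.5
finger_force: 2.6
t 4.275 rack xy [-122.3    1.5] z 55.1 F rack [-5.6 -0.1] 2.6 yaw err deg 0.02 w 0.49137309889664393
```

```bash
python3 -m creep '[{"hand":0,"tx":-0.006,"ty":0,"tz":0,"spin":0},{"hand":0,"tx":-0.006,"ty":0,"tz":0,"spin":0},{"hand":0,"tx":-0.006,"ty":0,"tz":0,"spin":0},{"hand":0,"tx":-0.006,"ty":0,"tz":0,"spin":0},{"hand":0,"tx":-0.006,"ty":0,"tz":0,"spin":0}]' | tail -3
python3 -m creep '[{"hand":0,"tx":-0.006,"ty":0,"tz":0,"spin":0},{"hand":0,"tx":-0.006,"ty":0,"tz":0,"spin":0},{"hand":0,"tx":-0.006,"ty":0,"tz":0,"spin":0},{"hand":0,"tx":-0.004,"ty":0,"tz":0,"spin":0},{"hand":0,"tx":-0.004,"ty":0,"tz":0,"spin":0}]' | tail -3
python3 -m creep '[{"hand":0,"tx":-0.003,"ty":0,"tz":0,"spin":0},{"hand":0,"tx":-0.003,"ty":0,"tz":0,"spin":0},{"hand":0,"tx":-0.003,"ty":0,"tz":0,"spin":0},{"hand":0,"tx":-0.003,"ty":0,"tz":0,"spin":0}]' | tail -3
python3 -c "import h;h.where()"
```

```text
contact_force: [0.6, 5.8, 3.1]
grip_width: 0.6
finger_force: 2.7
contact_force: [0.7, 5.1, 4.5]
grip_width: 0.2
finger_force: 2.8
contact_force: [1.0, 5.2, 4.6]
grip_width: 0.4
finger_force: 2.8
t 6.025 rack xy [-54.3   1.4] z 55.1 F rack [-5.3  0.2] 4.6 yaw err deg 0.02 w 0.4476200433302246
```

```bash
for i in 1; do python3 -m creep '[{"hand":0,"tx":-0.0025,"ty":0,"tz":0,"spin":0},{"hand":0,"tx":-0.0025,"ty":0,"tz":0,"spin":0},{"hand":0,"tx":-0.0025,"ty":0,"tz":0,"spin":0},{"hand":0,"tx":-0.0025,"ty":0,"tz":0,"spin":0}]' | tail -3; done
python3 -c "import h;h.where()"
python3 -m creep '[{"hand":0,"tx":-0.002,"ty":0,"tz":0,"spin":0},{"hand":0,"tx":-0.002,"ty":0,"tz":0,"spin":0}]' | tail -3
python3 -c "import h;h.where()"
```

```text
contact_force: [1.2, 5.6, 3.2]
grip_width: 0.3
finger_force: 2.8
t 6.525 rack xy [-44.3   1.3] z 55.1 F rack [-5.8  0.4] 3.2 yaw err deg 0.01 w 0.27892521507339774
contact_force: [1.5, 4.6, 1.6]
grip_width: 0.4
finger_force: 2.2
t 6.775 rack xy [-40.3   1.3] z 55.0 F rack [-4.7  0.8] 1.6 yaw err deg 0.02 w 0.3932757765731413
```

```bash
python3 -m creep '[{"hand":0,"tx":-0.002,"ty":0,"tz":0,"spin":0},{"hand":0,"tx":-0.002,"ty":0,"tz":0,"spin":0}]' | tail -3
python3 -c "import h;h.where()"
python3 -m creep '[{"hand":0,"tx":-0.0015,"ty":0,"tz":0,"spin":0},{"hand":0,"tx":-0.0015,"ty":0,"tz":0,"spin":0}]' | tail -3
python3 -c "import h;h.where()"
```

```text
contact_force: [0.6, 4.3, 1.8]
grip_width: -0.0
finger_force: 2.3
t 7.025 rack xy [-36.    1.1] z 54.7 F rack [-4.4 -0. ] 1.8 yaw err deg 0.01 w -0.0042864754443011095
contact_force: [0.6, 10.6, 1.8]
grip_width: 0.7
finger_force: 5.3
t 7.275 rack xy [-33.5   1. ] z 54.7 F rack [-10.6  -0.9] 1.8 yaw err deg -0.02 w 0.6571579438027393
```

Force jumped from 4.4 N to 10.6 N near the predicted place, so it is probably in the notches. I back off, rise and check.

```bash
python3 -m creep '[{"hand":0,"tx":0.01,"ty":0,"tz":0,"spin":0},{"hand":0,"tx":0.03,"ty":0,"tz":0,"spin":0},{"hand":0,"tx":0.03,"ty":0,"tz":-0.04,"spin":0},{"hand":0,"tx":0.02,"ty":0,"tz":-0.04,"spin":0}]' | tail -3
python3 - <<'E'
import h,cv2,pickle,numpy as np;from plant import cams
h.where()
im=[]
for n,y,x in(("side",150,260),("scene",135,175)):
    c=cams.capture(n);pickle.dump(c,open(n+"1.pkl","wb"));im.append(cv2.resize(c["color"][y:y+150,x:x+200,::-1],None,fx=3.9,fy=3.9,interpolation=cv2.INTER_CUBIC))
cv2.imwrite("pics/s2.png",im[0]);cv2.imwrite("pics/s3.png",im[1])
E
```

```text
contact_force: [0.0, 0.2, -0.6]
grip_width: 0.3
finger_force: 0.0
t 7.775 rack xy [-123.7    0.6] z 135.0 F rack [-0.2  0. ] -0.6 yaw err deg 0.06 w 0.2747991800833833
```

View pics/s2.png

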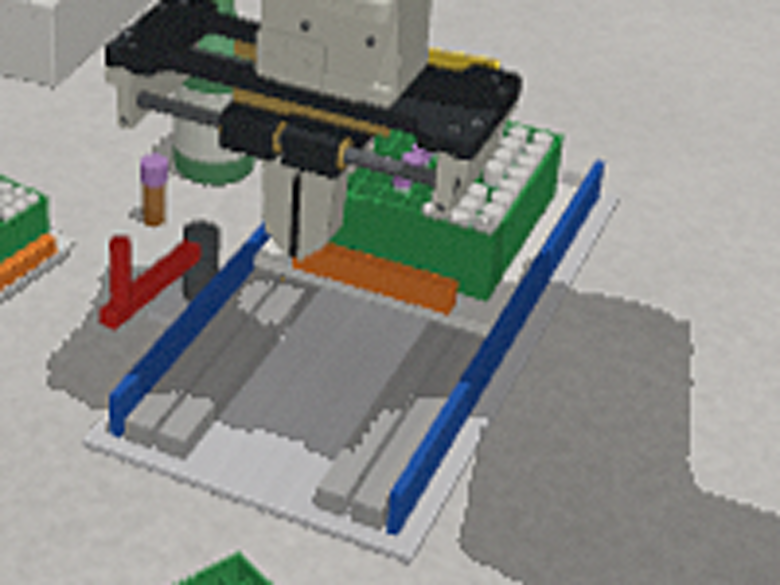

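View pics/s3.png

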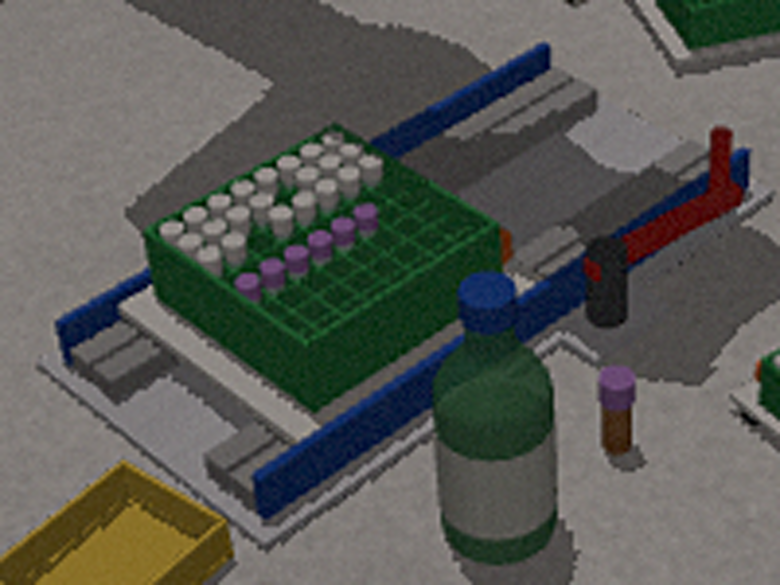

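The side picture shows the board edge now below the guide tops, with the lip at (375,280). The scene picture shows the box top corners at (337,125), (147,232) and (500,228). A number check on this follows.

Run:
```python
import pickle,numpy as np
from h import ray
k=np.load("rack.npz")
for n,y0,x0,ps in(("scene",135,175,((337,125),(147,232),(500,228),(307,345))),("side",150,260,((562,133),(490,238)))):
    c=pickle.load(open(n+"1.pkl","rb"))
    for z in(76,84):print(n,z,[((ray(c,(p[0]/3.9+x0,p[1]/3.9+y0),z)[:2]-k["o"])@k["R"]).round(0) for p in ps])
```

```text
scene 76 [array([  3., -61.]), array([132., -60.]), array([ 6., 69.]), array([131.,  66.])]
scene 84 [array([ 10., -52.]), array([137., -51.]), array([12., 76.]), array([137.,  74.])]
side 76 [array([129., -66.]), array([ -4., -65.])]
side 84 [array([115., -69.]), array([-16., -69.])]
```

Box corners agree across the two views at z = 76 mm (tray x ≈ 62–66) and not at 84, so the tray is seated. Now the latch: go to the outer side of the peg.

```bash
python3 -m creep '[{"hand":0,"tx":0,"ty":0.047,"tz":0,"spin":0},{"hand":0,"tx":0,"ty":0.047,"tz":0,"spin":0},{"hand":0,"tx":0,"ty":0.048,"tz":0,"spin":0},{"hand":0,"tx":0,"ty":0,"tz":0.03,"spin":0},{"hand":0,"tx":0,"ty":0,"tz":0.03,"spin":0}]' | tail -3
python3 -c "import h;h.where()"
python3 -m creep '[{"hand":0,"tx":0,"ty":-0.006,"tz":0,"spin":0},{"hand":0,"tx":0,"ty":-0.006,"tz":0,"spin":0},{"hand":0,"tx":0,"ty":-0.006,"tz":0,"spin":0},{"hand":0,"tx":0.001,"ty":-0.008,"tz":0,"spin":0},{"hand":0,"tx":0.001,"ty":-0.008,"tz":0,"spin":0}]' | tail -3
python3 -c "import h;h.where()"
```

```text
contact_force: [-0.7, 0.0, -0.8]
grip_width: 0.7
finger_force: 0.0
t 8.5 rack xy [-121.9  143.1] z 72.3 F rack [ 0.1 -0.7] -0.8 yaw err deg -0.03 w 0.6720505596957934
contact_force: [0.9, -0.6, 0.4]
grip_width: 0.5
finger_force: 0.3
t 9.125 rack xy [-125.1  108.9] z 75.6 F rack [0.5 1. ] 0.4 yaw err deg 0.02 w 0.4827337020848036
```

```bash
python3 -m creep '[{"hand":0,"tx":0,"ty":-0.0085,"tz":0,"spin":0},{"hand":0,"tx":0,"ty":-0.0085,"tz":0,"spin":0},{"hand":0,"tx":-0.003,"ty":-0.011,"tz":0,"spin":0},{"hand":0,"tx":-0.004,"ty":-0.011,"tz":0,"spin":0},{"hand":0,"tx":-0.004,"ty":-0.011,"tz":0,"spin":0}]' | tail -3
python3 -c "import h;h.where()"
python3 -m creep '[{"hand":0,"tx":-0.008,"ty":-0.009,"tz":0,"spin":0},{"hand":0,"tx":-0.008,"ty":-0.009,"tz":0,"spin":0},{"hand":0,"tx":-0.008,"ty":-0.008,"tz":0,"spin":0}]' | tail -3
python3 -c "import h;h.where()"
```

```text
contact_force: [0.5, 0.4, -0.3]
grip_width: 0.1
finger_force: 0.2
t 9.75 rack xy [-113.8   58.3] z 74.7 F rack [-0.5  0.4] -0.3 yaw err deg 0.01 w 0.06690818480842499
contact_force: [0.4, -0.3, 0.8]
grip_width: 0.5
finger_force: 0.2
t 10.125 rack xy [-89.3  32.6] z 74.8 F rack [0.2 0.5] 0.8 yaw err deg 0.0 w 0.521341521413946
```

```bash
python3 -m creep '[{"hand":0,"tx":-0.007,"ty":-0.003,"tz":0,"spin":0},{"hand":0,"tx":-0.007,"ty":-0.003,"tz":0,"spin":0},{"hand":0,"tx":-0.006,"ty":-0.003,"tz":0,"spin":0},{"hand":0,"tx":-0.004,"ty":-0.003,"tz":0,"spin":0},{"hand":0,"tx":-0.004,"ty":-0.001,"tz":0,"spin":0}]' | tail -3
python3 -c "import h;h.where()"
python3 -m creep '[{"hand":0,"tx":-0.003,"ty":0,"tz":0,"spin":0}]' | tail -3
python3 -c "import h;h.where()"
```

```text
contact_force: [0.5, 1.3, 0.0]
grip_width: 0.4
finger_force: 0.2
t 10.75 rack xy [-61.8  20. ] z 74.7 F rack [-1.3  0.3] 0.0 yaw err deg 0.01 w 0.4103064375705932
contact_force: [-0.8, 3.0, 0.3]
grip_width: 0.0
finger_force: 1.8
t 10.875 rack xy [-58.8  19.9] z 74.6 F rack [-2.8 -1.3] 0.3 yaw err deg 0.01 w 0.008679883571932839
```

```bash
python3 -m creep '[{"hand":0,"tx":-0.002,"ty":0,"tz":0,"spin":0},{"hand":0,"tx":0,"ty":0,"tz":0,"spin":0}]' | tail -3
python3 -c "import h;h.where()"
```

```text
contact_force: [-0.8, 7.7, -0.1]
grip_width: 0.7
finger_force: 3.8
t 11.125 rack xy [-58.5  19.9] z 74.7 F rack [-7.5 -1.9] -0.1 yaw err deg -0.01 w 0.6536524942512708
```

Force built up to 7.7 N with no further motion, so the latch is against its stop. Withdraw and look.

```bash
python3 -m creep '[{"hand":0,"tx":0.01,"ty":0,"tz":0,"spin":0},{"hand":0,"tx":0.03,"ty":0,"tz":0,"spin":0},{"hand":0,"tx":0.03,"ty":0,"tz":-0.03,"spin":0},{"hand":0,"tx":0.02,"ty":0,"tz":-0.05,"spin":0},{"hand":0,"tx":0.02,"ty":0,"tz":-0.05,"spin":0}]' | tail -3
python3 -m creep '[{"hand":0,"tx":0.04,"ty":-0.04,"tz":-0.01,"spin":0},{"hand":0,"tx":0.04,"ty":-0.04,"tz":0,"spin":0},{"hand":0,"tx":0.04,"ty":-0.04,"tz":0,"spin":0},{"hand":0,"tx":0.0,"ty":-0.0,"tz":0,"spin":0}]' | tail -3
python3 - <<'E'
import h,cv2,numpy as np;from plant import cams
h.where()
c=[cams.capture(n)["color"][y:y+150,x:x+200,::-1] for n,y,x in(("scene",135,175),("side",150,260))]
cv2.imwrite("pics/s4.png",cv2.resize(np.hstack(c),None,fx=2,fy=2,interpolation=cv2.INTER_CUBIC))
E
```

```text
contact_force: [0.6, -0.1, -0.4]
grip_width: 0.3
finger_force: 0.0
contact_force: [0.1, -0.7, 0.5]
grip_width: 0.4
finger_force: 0.0
t 12.25 rack xy [-289.5 -102.6] z 215.0 F rack [0.6 0.2] 0.5 yaw err deg 0.32 w 0.4091918902095429
```

View pics/s4.png

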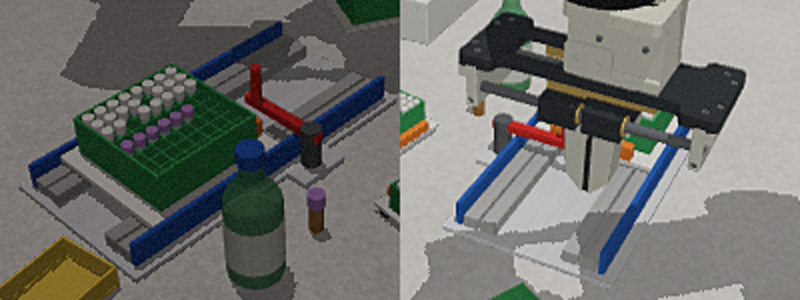

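The left half shows the latch arm across behind the tray, peg at (256,80), with the tray seated and the bottle, vial and dish where they were. The hand is clear, so I hand in.

```bash
python3 -c "from plant import close_job;print(close_job())"
```

```text
the job is handed in; nothing more can be done
None
```

The tray is in its notches, the latch is closed against its stop, the hand is clear and the job is handed in at about 12 s; the verdict was not shown.

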